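# Start the nut driver, then hold the hidden bolt head

### The arm

A 7-joint arm with a two-finger parallel gripper is mounted at the origin on a cart in front of the work surface, level with it; the furniture and walls round the work are solid. World frame = base frame: x ahead of the robot, y to its left, z up, the work surface at z = 0. Lengths are in m, angles in rad, forces in N, time in s.
With the tool pointing down it reaches from about 0.4 to 0.85 m from the base axis. Payload 10.4 kg.
Tool frame: the origin (TCP) lies between the finger pads; the fingertips stand 17 mm ahead of it and the grasp point (between the pads) lies 2 mm behind it; z points along the fingers, y is the line along which they close (so a half turn about z gives the same grasp; the last joint's range is limited). The gripper opens to 85 mm and grips with 20 to 120 N. Pads are 22 mm wide; open, the fingers measure 114 mm over their backs; the gripper's body (76 mm by 85 mm) begins 54 mm behind the grasp point. The pads swing forward as they close: fully open they stand 13 mm farther back than shut.
Start: joints at [-1.331, 0.332, -0.065, 1.46, 0.022, 1.35, -0.088], TCP at [0.162, 0.604, 0.248] pointing down, gripper open.
Joint ranges: [-2.6, 2.6], [-0.5, 2.12], [-1.47, 1.34], [0.16, 2.42], [-1.27, 4.41], [0.06, 2.06], [-2.6, 2.6]. Speed limits (rad/s): [2.22, 2.22, 2.79, 2.79, 3.14, 3.14, 3.14].

### API

Orientations are given as a unit quaternion [x, y, z, w].
In Python, from workcell import readout, imaging, manip gives the robot as it stands. The module is installed in compiled form; this text tells all that it offers.
- The arm moves only by the shell command python3 -m crank 'ROWS' [OPENING] [FORCE]. ROWS is JSON, a list of rows, each a list of 4 numbers: the shift along the tool's x, y, z as a fraction of full scale, then the turn about the tool's z as a fraction of full scale. In form: [[x, y, z, yaw], ...]. A call has 1 to 5 rows; each row is the pose to reach, as a shift and turn from the pose commanded when the call began, along the tool's axes at that moment; what a row does not reach only later rows make up. Full scale, the value 1, is 400 mm for a shift and 60 degrees for a turn. A row lasts 1/12 s, in which the tool goes at most 41.7 mm and 7.16 degrees, less where a joint would pass 70% of its speed; a pose out of reach is approached as far as the arm can. A call with a number of a shift or a turn outside -1 to 1 is refused whole. A call with a gripper value outside its range is refused whole. OPENING is the gripper command: -1 is shut, 1 is fully open, values between are in proportion, set as the call begins (- or left out, the last holds). The fingers move at their own pace and stop on an object; FORCE is the grip in N (left out, the last holds). Time passes only in rows, so rows that repeat a pose let the fingers close. It gives the time, the measured TCP pose, the force, the opening and the grip force at its end, in the units of the state.
- readout.get_obs(): the state, without advancing time (a new reading comes with each control period).
- imaging.camera(name): name is "scene" or "top" or "wrist"; returns a dict with "color" (384x512x3 uint8, red, green, blue), "fx", "fy", "cx", "cy" (pixels), "rvec" (rotation vector, rad) and "tvec" (3), from world to camera coordinates, as OpenCV has them. Camera axes: x right, y down, z forward; pixel columns grow to the right and rows downward; lengths in m; the calibration is good to about 2 mm. The wrist camera is an equidistant fisheye: a pixel r from the principal point sees the ray r / f radians off the axis. A picture is of the moment at which its call begins. There is no depth.
- manip.hand_in(): hands the job in; it is judged then, once.
The state is a dict: "clock": time; "joint_pos": joint angles; "joint_velocities": joint speeds; "tau": joint torques, N m; "position": TCP position; "ee_rot": TCP orientation; "ft_force": force on the tool from outside, world axes, zero at the start; "torque": the same for the moment, N m; "grip_width": opening from 0.0 (shut) to 1.0 (fully open); "grasp_force": force on a finger pad.
Only numpy, scipy, OpenCV 4.12 (cv2) and the standard library are available. Lean on these libraries where they do the work, as an engineer would, in place of code of your own. Each camera call takes 0.05 s, during which the arm holds its last target. There are 200 camera calls.

### The job

Take the blue stylus out of its wooden holder, press the green button recessed in the top of the orange nut driver fully in with the stylus's tip for about two seconds so that the driver starts turning, and stand the stylus back in its holder. Then reach down into the gap behind the dark bracket plate, grip the hidden brass bolt head between the fingers and stop it turning; the job finishes while you are still gripping it and holding it still. Leave the red tin, the jar and the brass weight where they stand.

Things in the scene. Friction and masses are not known exactly. Their poses are not given: they have to be found in the camera images.
- bracket: fixed jig, plywood base 160 x 110 x 10 mm; origin on the worktop under the bolt axis; x from front to back, y left, z up. Dark bracket plate x = -8 to 0 mm, aluminium rear plate x = 49 to 55 mm, both y = -35 to 35, top z = 108 mm; the 49 mm gap between is open above and at both sides. Nut driver (black box, orange top) x = -85 to -9, y = -30 to 30, top z = 100 mm
- button_top (a point): centre of the top of the green spring button (13 mm diameter), which lies 12 mm below the driver's top in a round hole of 16 mm, at bracket x = -50, y = 0, z = 88 mm when not pressed; moves straight down with the button
- start_button (a joint): travel of the green button, m: 0 = out, 0.007 = fully in; springs back. About 1 N starts it, 5 N presses it fully. From about 0.004 on it frees the driver's catch; let go before the bolt has turned about 0.2 rad it may stay partly in for a while, and the driver runs on
- bolt_head: brass hexagon bolt head in the middle of the gap, 24 mm across flats, 27.7 mm across corners, 16 mm long; origin at its centre, at bracket x = 26, y = 0, z = 85 mm (23 mm below the plates' tops). Its x axis is the bolt axis, parallel to the bracket's x; its flats face its own y axis and every 60 degrees from it
- bolt_turn (a joint): turn of bolt and head about the bracket's x axis, rad (right-handed: y towards z). About 0 while locked, when two flats face the bracket's +y and -y; once freed the driver drags it round at about 0.08 rad/s (0.12 N m) until the head is held. A firm grip (25 N or more) from straight above holds it at any angle of the hexagon
- stylus: steel stylus with blue handle, 130 mm long, 60 g; origin at the end of its tip, z along it towards the blue end. Tip 7 mm diameter, 32 mm long; collar 18 mm diameter, z = 32 to 38 mm; round handle 14 mm diameter, z = 38 to 130 mm. Starts upright in the holder, collar resting on the holder's top
- holder: fixed dark wooden block 60 x 60 x 45 mm, origin at the centre of its underside, z up
- holder_hole (a point): centre of the mouth of the holder's hole, on its top; the hole is 11 mm in diameter, goes through the block, and runs straight down
- red_tin: red food tin, 57 mm diameter, 72 mm high, origin at the centre of its underside; leave alone
- lidded_jar: glass jar with yellow contents and dark brown lid, 46 mm diameter, 80 mm high, origin at the centre of its underside; leave alone
- brass_weight: brass weight with a knob, 38 mm diameter, 39 mm high, origin at the centre of its underside; leave alone
Not all that is in view belongs to the job. Of the things like the stylus, leave any that is pink; of the rest the smaller one is meant.

How it is judged:
By the outcome, as a careful person would: the job done as asked, in the order asked, and still so for the second after the job is handed in, while the arm keeps its last pose, push and grip.
It also fails if it takes over 48 s, if anything falls off the work surface, if the arm or the gripper's body presses on something with over 40 N, if the wrist force passes 120 N, or if a joint passes its speed limit or range.

## Working session

There is one attempt and no reset: what is moved stays moved. The work goes in short steps, Python scripts to look and compute and a shell command to move; the robot and the scene stay as the last step left them, time stands still between calls to the robot, and variables do not carry over. Pictures are saved under pics/ and viewed, at most 12 in all, crops included, and the job is handed in when it is done.

```bash
mkdir -p pics; python3 - <<'E'
from workcell import readout, imaging
import cv2,numpy as np
o=readout.get_obs();print({k:np.round(v,3).tolist() for k,v in o.items()})
for n in["scene","top","wrist"]:
    c=imaging.camera(n);cv2.imwrite(f"pics/{n}0.png",c["color"][:,:,::-1]);print(n,[np.round(c[k],4).tolist() for k in("fx","fy","cx","cy","rvec","tvec")])
a=[cv2.imread(f"pics/{n}0.png") for n in("scene","top")]
E
```

```text
{'clock': 0.0, 'joint_pos': [-1.331, 0.333, -0.065, 1.461, 0.022, 1.35, -0.088], 'joint_velocities': [0.0, -0.002, -0.0, 0.001, 0.002, 0.001, 0.001], 'tau': [0.0, -62.544, 0.049, -39.162, 0.016, 0.01, -0.0], 'position': [0.162, 0.603, 0.247], 'ee_rot': [0.131, 0.991, -0.001, -0.0], 'ft_force': [-0.107, 0.487, 0.248], 'torque': [0.029, -0.011, -0.006], 'grasp_force': 0.0, 'grip_width': 1.003}
scene [363.4741, 363.4741, 251.6878, 188.0562, [1.0189, -2.2531, 1.2492], [0.3824, 0.2563, 0.6492]]
top [492.2066, 492.2066, 263.8721, 192.6528, [2.1425, -2.127, 0.181], [0.0187, 0.5079, 1.3816]]
wrist [297.3186, 297.3186, 255.7475, 188.5835, [-2.3136, -1.7748, -0.2394], [-0.6246, -0.0344, 0.3784]]
```

View pics/scene0.png

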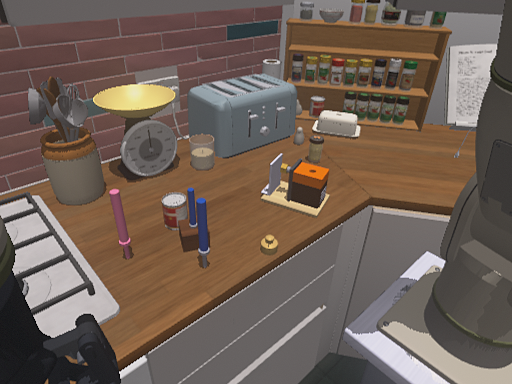

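View pics/top0.png

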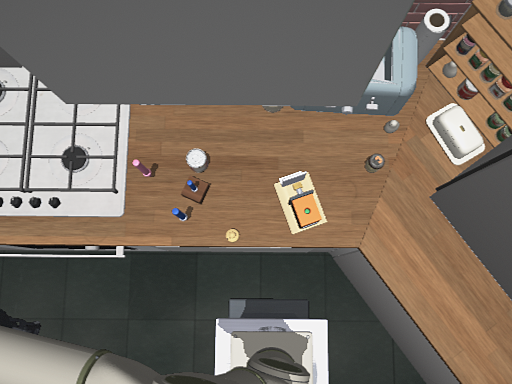

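Scene view: the smaller blue stylus stands in the holder at about (192,207). A larger blue one is in front at (203,230), the pink one at (120,225), the tin at (175,210), the weight at (269,244) and the bracket at (300,185). Top view: holder at (195,190), bracket at (301,203). I'll zoom in on both to get better pixel positions.

```bash
python3 - <<'E'
import cv2,numpy as np
s=cv2.imread("pics/scene0.png");t=cv2.imread("pics/top0.png")
def z(i,x,y,w,h,k):return cv2.resize(i[y:y+h,x:x+w],None,fx=k,fy=k,interpolation=cv2.INTER_CUBIC)
a=np.hstack([z(t,165,140,80,60*5//4,5),z(t,265,160,80,75,5)])
b=np.hstack([z(s,155,180,100,56,4),z(s,250,145,100,56,4)])
cv2.imwrite("pics/z.png",np.vstack([a,b]))
E
```

```text
(no output)
```

View pics/z.png

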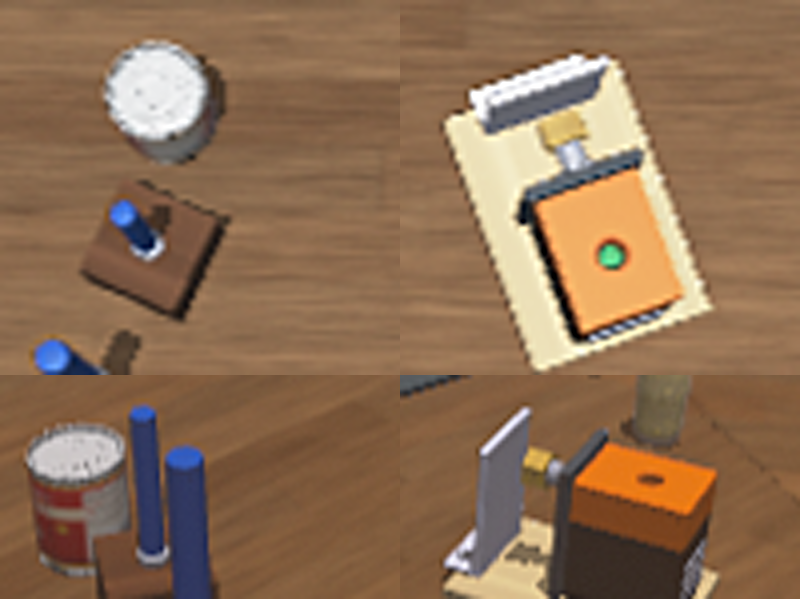

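```bash
cat > h.py <<'E'
import numpy as np,cv2
from workcell import readout,imaging
from scipy.spatial.transform import Rotation as R
CAL={}
def ray(c,p):
    Rm=R.from_rotvec(c["rvec"]).as_matrix();o=-Rm.T@np.array(c["tvec"])
    x=(p[0]-c["cx"])/c["fx"];y=(p[1]-c["cy"])/c["fy"]
    if c.get("fish"):
        r=np.hypot(x,y);k=np.sin(r)/max(r,1e-9);d=np.array([x*k,y*k,np.cos(r)])
    else:d=np.array([x,y,1.])
    d=Rm.T@d;return o,d/np.linalg.norm(d)
def onz(c,p,z):
    o,d=ray(c,p);return o+d*(z-o[2])/d[2]
def tri(*cp):
    A=0;b=0;rs=[ray(c,p) for c,p in cp]
    for o,d in rs:
        P=np.eye(3)-np.outer(d,d);A=A+P;b=b+P@o
    X=np.linalg.solve(A,b);return X,[float(np.linalg.norm(np.cross(X-o,d))) for o,d in rs]
def proj(c,X):
    v=R.from_rotvec(c["rvec"]).apply(np.atleast_2d(X))+np.array(c["tvec"])
    if c.get("fish"):
        n=np.linalg.norm(v[:,:2],axis=1);s=(np.arctan2(n,v[:,2])/np.maximum(n,1e-9))[:,None]*v[:,:2]
    else:s=v[:,:2]/v[:,2:]
    return s*[c["fx"],c["fy"]]+[c["cx"],c["cy"]]
def cam(n):
    c=imaging.camera(n);c["fish"]=n=="wrist";return c
def rel(p,yaw=None):
    "world target -> rows numbers in current tool axes (measured pose)"
    o=readout.get_obs();Q=R.from_quat(o["ee_rot"]);return np.round(Q.inv().apply(np.array(p)-o["position"])/.4,4)
E
python3 - <<'E'
from h import *
s=cam("scene");t=cam("top")
import pickle
for c,n in((s,"scene"),(t,"top")):
    pickle.dump({k:v for k,v in c.items() if k!="color"},open(n+".pkl","wb"))
T=lambda x,y,x0:(x0+(x+.5)/5-.5,140+(y+.5)/5-.5)
T2=lambda x,y:(265+(x-400+.5)/5-.5,160+(y+.5)/5-.5)
S1=lambda x,y:(155+(x+.5)/4-.5,180+(y-375+.5)/4-.5)
S2=lambda x,y:(250+(x-400+.5)/4-.5,145+(y-375+.5)/4-.5)
f=lambda n,a,b:print(n,*[np.round(q,4) for q in tri((t,a),(s,b))])
f("sty",T(122,213,165),S1(143,411))
f("big",T(52,355,165),S1(186,456))
f("tin",T(157,92,165),S1(77,450))
f("hole",T2(611,255),S2(652,478))
f("FLor",T2(532,203),S2(592,446)) 
for n,p,z in(("collar",T(149,246,165),.048),("sty",T(122,213,165),.143),("hole",T2(611,255),.09),("bolttop",T2(562,122),.097),("plateL",T2(520,195),.108),("plateR",T2(642,155),.108),("rearL",T2(480,100),.108),("rearR",T2(605,62),.108)):print(n,np.round(onz(t,p,z),4))
for n,p in(("o1",T2(532,203)),("o2",T2(642,172)),("o3",T2(683,295)),("o4",T2(580,335))):print(n,np.round(onz(t,p,.1),4))
for n,p in(("h1",T(140,182,165)),("h2",T(230,220,165)),("h3",T(183,318,165)),("h4",T(82,270,165))):print(n,np.round(onz(t,p,.045),4))
for n,p in(("collar",S1(152,552)),):print(n,np.round(onz(s,p,.048),4))
c=cam("wrist");cv2.imwrite("pics/w1.png",c["color"][:,:,::-1]);print(c["rvec"],c["tvec"]);print(R.from_quat(readout.get_obs()["ee_rot"]).as_matrix().round(3))
E
```

```text
sty [0.5185 0.2251 0.1403] [0.0002 0.0002]
big [0.4369 0.2546 0.1678] [0.0004 0.0004]
tin [0.6035 0.2189 0.0683] [0.0008 0.0008]
hole [ 0.4489 -0.0966  0.0975] [0.0002 0.0002]
FLor [ 0.4701 -0.0534  0.1277] [0.0038 0.0038]
collar [0.5166 0.223  0.048 ]
sty [0.5179 0.2245 0.143 ]
hole [ 0.45   -0.0972  0.09  ]
bolttop [ 0.5237 -0.0698  0.097 ]
plateL [ 0.4806 -0.0457  0.108 ]
plateR [ 0.5035 -0.1131  0.108 ]
rearL [ 0.5337 -0.0236  0.108 ]
rearR [ 0.5558 -0.0931  0.108 ]
o1 [ 0.4774 -0.0528  0.1   ]
o2 [ 0.4953 -0.1139  0.1   ]
o3 [ 0.4268 -0.1358  0.1   ]
o4 [ 0.4043 -0.079   0.1   ]
h1 [0.5549 0.2298 0.045 ]
h2 [0.5328 0.1769 0.045 ]
h3 [0.4752 0.2025 0.045 ]
h4 [0.5028 0.2616 0.045 ]
collar [0.5177 0.227  0.048 ]
[-2.31398544 -1.77488125 -0.24020156] [-0.62498227 -0.03433262  0.37833663]
[[-0.966  0.26  -0.   ]
 [ 0.26   0.966 -0.   ]
 [-0.    -0.    -1.   ]]
```

View pics/w1.png

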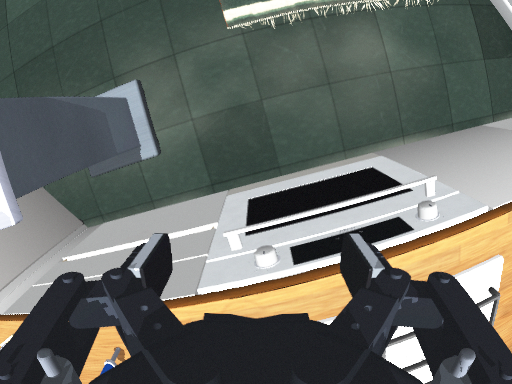

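The wrist view shows only the kitchen front and the open fingers, nothing of the job. The measured heights agree with the text: stylus top 0.141, button hole 0.0975, and the larger blue stylus 0.168 high. I'm moving above the stylus.

```bash
python3 -m crank '[[-0.369,-0.228,0,0],[-0.369,-0.228,0,0],[-0.369,-0.228,0,0],[-0.369,-0.228,0,0],[-0.369,-0.228,0,0]]' 1 80
python3 -m crank '[[-0.369,-0.228,0,0],[-0.369,-0.228,0,0],[-0.369,-0.228,0,0],[-0.369,-0.228,0,0],[-0.369,-0.228,0,0]]'
python3 -m crank '[[-0.369,-0.228,0,0],[-0.369,-0.228,0,0],[-0.369,-0.228,0,0],[-0.369,-0.228,0,0],[-0.369,-0.228,0,0]]'
python3 - <<'E'
from h import *
print(rel([.518,.2245,.2]))
c=cam("wrist");print(ray(c,(c["cx"],c["cy"])))
X=[[.518,.2245,.143],[.518,.2245,.045],[.5,-.08,.1]];print(proj(c,X))
cv2.imwrite("pics/w2.png",c["color"][:,:,::-1])
E
```

```text
clock: 0.72
position: [0.2876, 0.4716, 0.2488]
ee_rot: [0.136, 0.991, -0.0, 0.001]
ft_force: [0.5, -0.4, -0.5]
grip_width: 1.005
grasp_force: 0.0
clock: 1.13
position: [0.4054, 0.3444, 0.2487]
ee_rot: [0.136, 0.991, -0.001, 0.001]
ft_force: [-0.2, -0.7, -0.2]
grip_width: 1.001
grasp_force: 0.0
clock: 1.55
position: [0.5232, 0.2173, 0.2485]
ee_rot: [0.135, 0.991, -0.001, 0.001]
ft_force: [-0.1, -1.2, 0.2]
grip_width: 1.005
grasp_force: 0.0
[0.0177 0.0141 0.1212]
(array([0.45717928, 0.2364697 , 0.37325959]), array([ 0.25965182, -0.07482062, -0.96279946]))
[[262.43786359 185.20554321]
 [260.75598471 162.57055259]
 [ 25.90999791 225.74820245]]
```

View pics/w2.png

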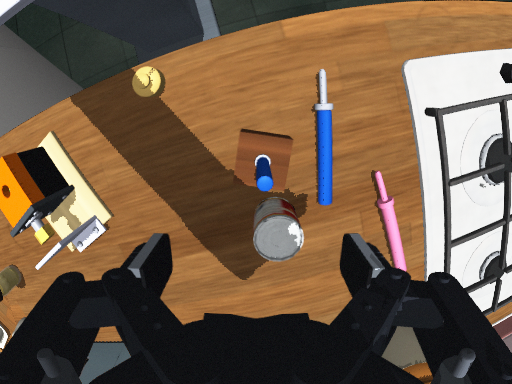

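The wrist view shows the stylus top at (265,183) and the holder hole at (263,160), within a few pixels of the prediction. The larger blue stylus (325,70 to 203) and the pink one look stretched out, as if lying down. I'll check that from the fixed cameras.

```bash
python3 - <<'E'
from h import *
c=cam("wrist");print(proj(c,[[.437,.2546,.168],[.437,.2546,0],[.6035,.219,.072]]))
s=cam("scene")["color"][:,:,::-1];t=cam("top")["color"][:,:,::-1]
z=lambda i,x,y,w,h,k:cv2.resize(i[y:y+h,x:x+w],None,fx=k,fy=k,interpolation=cv2.INTER_CUBIC)
cv2.imwrite("pics/chk.png",np.hstack([z(t,110,130,130,130,3),z(s,90,160,130,130,3)]))
E
```

```text
[[272.32966262  74.50770645]
 [265.1491932   89.29741818]
 [275.01734737 242.49178719]]
```

View pics/chk.png

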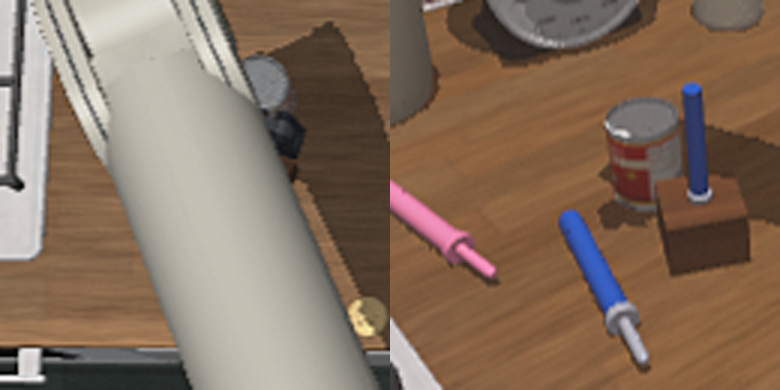

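Both distractors have toppled and now lie on the counter, clear of the holder. The small stylus is still upright in its holder. I'll refine the target from the wrist view and descend.

```bash
python3 - <<'E'
from h import *
c=cam("wrist");print(onz(c,(265,183),.143),onz(c,(264,160),.048))
print(rel([.518,.2245,.106]),readout.get_obs()["position"])
b=c["color"].astype(int);m=((b[:,:,2]>b[:,:,0]+60)).astype(np.uint8)
m[:,300:]=0
n,l,st,ce=cv2.connectedComponentsWithStats(m)
print([(st[i].tolist(),ce[i].round(1).tolist()) for i in range(1,n) if st[i][4]>30])
E
```

```text
[0.51161141 0.23500015 0.143     ] [0.51017329 0.23714651 0.048     ]
[-0.0006 -0.003   0.3555] [0.51813862 0.22566165 0.2481861 ]
[([248, 164, 18, 36, 461], [256.5, 182.6])]
```

```bash
python3 - <<'E'
from h import *
c=cam("wrist");print(onz(c,(257,191),.143),proj(c,[[.518,.2245,.143],[.518,.2245,.05]]))
b=c["color"].astype(int);m=((b[:,:,2]>b[:,:,0]+40)).astype(np.uint8);m[:,300:]=0
for y in range(160,206,3):
    x=np.where(m[y])[0];print(y,x.min() if len(x) else '',x.max() if len(x) else '')
E
```

```text
[0.51604148 0.22769861 0.143     ] [[253.79443409 194.23397134]
 [254.36269055 170.34133785]]
160  
163  
166 251 261
169 250 261
172 250 262
175 250 262
178 250 262
181 249 262
184 249 263
187 249 263
190 248 264
193 248 264
196 249 263
199 253 260
202  
205
```

```bash
python3 -m crank '[[0.002,0,0.08,0],[0.002,0,0.16,0],[0.002,0,0.24,0],[0.002,0,0.31,0],[0.002,0,0.355,0]]'
python3 -m crank '[[0,0,0,0],[0,0,0,0],[0,0,0,0],[0,0,0,0],[0,0,0,0]]' -1 80
python3 -m crank '[[0,0,0,0],[0,0,0,0],[0,0,0,0],[0,0,0,0],[0,0,0,0]]'
```

```text
clock: 2.27
position: [0.516, 0.2254, 0.1034]
ee_rot: [0.13, 0.992, -0.001, -0.001]
ft_force: [0.7, -0.2, -0.3]
grip_width: 1.004
grasp_force: 0.0
clock: 2.68
position: [0.5188, 0.2252, 0.1079]
ee_rot: [0.131, 0.991, 0.001, 0.001]
ft_force: [0.5, 0.4, -0.8]
grip_width: 0.297
grasp_force: 0.0
clock: 3.1
position: [0.5187, 0.2249, 0.1076]
ee_rot: [0.131, 0.991, 0.001, 0.001]
ft_force: [-1.2, -1.3, 7.2]
grip_width: 0.143
grasp_force: 77.8
```

```bash
python3 -m crank '[[0,0,-0.05,0],[0,0,-0.12,0],[0,0,-0.22,0],[0,0,-0.31,0],[0,0,-0.37,0]]'
python3 -m crank '[[-0.02,-0.08,0,0],[-0.02,-0.17,0,0],[-0.02,-0.26,0,0],[-0.02,-0.35,0,0],[-0.02,-0.411,0,0]]'
python3 -m crank '[[-0.0225,-0.1,0,0],[-0.0225,-0.19,0,0],[-0.0225,-0.28,0,0],[-0.0225,-0.36,0,0],[-0.0225,-0.411,0,0]]'
python3 -m crank '[[0,0,0,0],[0,0,0,0],[0,0,0,0]]'
python3 - <<'E'
from h import *
s=cam("scene");t=cam("top")
z=lambda i,x,y,w,h,k:cv2.resize(i[y:y+h,x:x+w,::-1],None,fx=k,fy=k,interpolation=cv2.INTER_CUBIC)
w=cam("wrist");print(readout.get_obs()["position"])
for n,c in(("s",s),("t",t),("w",w)):
    np.save(n+"3.npy",c["color"]);print(n,proj(c,[[.4495,-.097,.1],[.4495,-.097,.16],[.4495,-.097,.29]]).round(1).tolist())
cv2.imwrite("pics/p3.png",np.hstack([z(s["color"],250,80,110,130,4),cv2.resize(w["color"][100:300,150:350,::-1],(360,520))]))
E
```

```text
clock: 3.52
position: [0.5188, 0.2246, 0.2584]
ee_rot: [0.131, 0.991, 0.001, 0.001]
ft_force: [0.1, 0.1, 0.1]
grip_width: 0.143
grasp_force: 78.3
clock: 3.93
position: [0.4823, 0.0602, 0.2546]
ee_rot: [0.132, 0.991, 0.0, 0.0]
ft_force: [1.2, -0.4, 0.0]
grip_width: 0.143
grasp_force: 78.3
clock: 4.35
position: [0.4479, -0.1009, 0.2547]
ee_rot: [0.133, 0.991, 0.0, 0.0]
ft_force: [0.8, -0.1, -0.4]
grip_width: 0.143
grasp_force: 78.3
clock: 4.6
position: [0.4493, -0.0966, 0.2544]
ee_rot: [0.131, 0.991, 0.0, 0.0]
ft_force: [0.1, -0.1, -0.3]
grip_width: 0.142
grasp_force: 78.3
[ 0.4493513  -0.09627527  0.25419868]
s [[312.6, 169.4], [315.4, 148.2], [322.3, 96.6]]
t [[307.0, 210.3], [309.1, 207.3], [314.1, 199.8]]
w [[254.6, 179.8], [254.3, 198.4], [252.5, 303.2]]
```

View pics/p3.png

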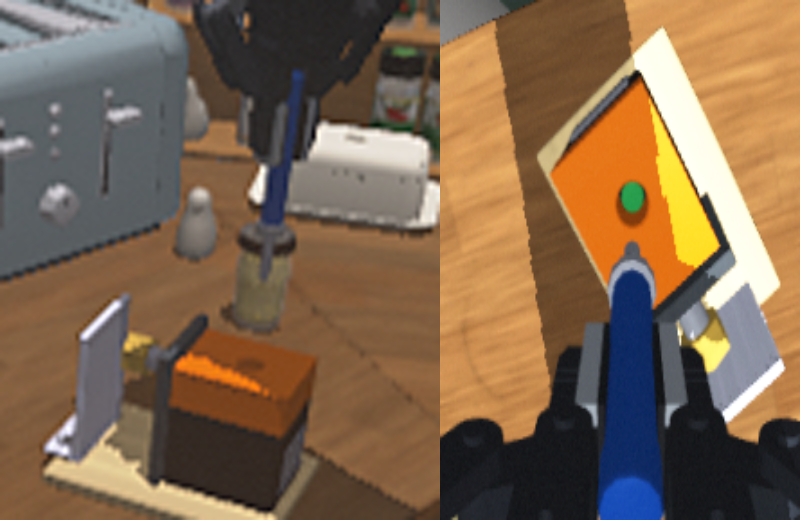

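The picture shows the stylus upright in the grip above the driver, with its tip at scene (316,148) and wrist (256,193). The green button is at wrist (256,175.6). I'll triangulate the tip against the button.

```bash
python3 - <<'E'
from h import *
s=cam("scene");w=cam("wrist");t=cam("top")
X=tri((s,(316,148.4)),(w,(255.9,193.1)));print(X)
W=w["color"].astype(int);g=(W[:,:,1]>W[:,:,0]+40)&(W[:,:,1]>W[:,:,2]+30);y,x=np.where(g[150:200,230:290]);p=(x.mean()+230,y.mean()+150);print(p,len(x),onz(w,p,.088))
print(onz(w,(255.9,193.1),.16))
print(rel([.4495,-.097,.1]))
E
```

```text
(array([ 0.4454931 , -0.09465369,  0.16162148]), [0.0003571376364326914, 0.00035713763643261976])
(np.float64(256.780701754386), np.float64(175.26315789473685)) 114 [ 0.44825263 -0.0947577   0.088     ]
[ 0.44563099 -0.09494829  0.16      ]
[-7.000e-04 -3.000e-04  3.855e-01]
```

```bash
python3 -m crank '[[-0.008,0,0.02,0],[-0.008,0,0.08,0],[-0.008,0,0.12,0],[-0.008,0,0.14,0],[-0.008,0,0.14,0]]'
python3 - <<'E'
from h import *
s=cam("scene");w=cam("wrist");print(readout.get_obs()["position"])
z=lambda i,x,y,w,h,k:cv2.resize(i[y:y+h,x:x+w,::-1],None,fx=k,fy=k,interpolation=cv2.INTER_CUBIC)
cv2.imwrite("pics/p4.png",np.hstack([z(s["color"],270,120,80,80,5),z(w["color"],215,145,80,80,5)]))
E
```

```text
clock: 5.32
position: [0.4513, -0.0981, 0.1964]
ee_rot: [0.131, 0.991, -0.0, -0.002]
ft_force: [-0.2, 0.1, -0.7]
grip_width: 0.142
grasp_force: 78.3
[ 0.45239903 -0.09826366  0.19856097]
```

View pics/p4.png

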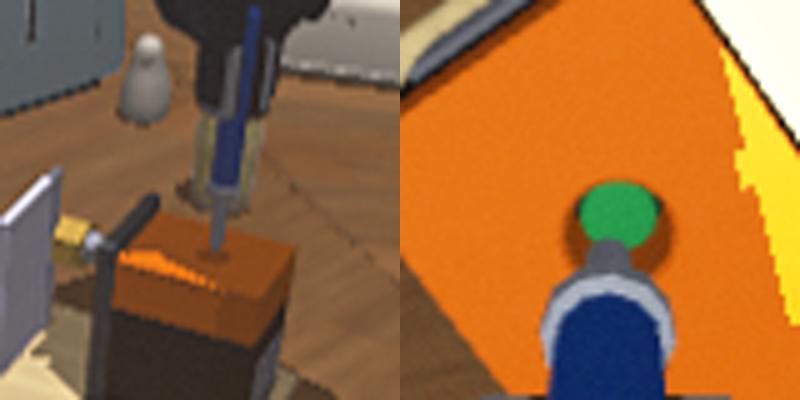

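The tip is just above the hole mouth: scene (313,169) against the hole at (312,170.6), and wrist (256.5,194.5) against the button at (259,187).

```bash
python3 - <<'E'
from h import *
s=cam("scene");w=cam("wrist")
print(tri((s,(313,169)),(w,(256.7,194.3))),onz(w,(256.7,194.3),.105),onz(w,(258.8,187.2),.088),onz(w,(258.4,189.5),.1),onz(s,(312.2,170.6),.1),readout.get_obs()["position"])
E
```

```text
(array([ 0.45007646, -0.09728047,  0.10129771]), [0.0012523259854379633, 0.001252325985437878]) [ 0.45014787 -0.09642478  0.105     ] [ 0.44963521 -0.09445389  0.088     ] [ 0.44815535 -0.0945012   0.1       ] [ 0.44608598 -0.09140221  0.1       ] [ 0.45282182 -0.09827027  0.19919529]
```

```bash
python3 -m crank '[[0.003,0.003,0.015,0],[0.003,0.003,0.03,0],[0.003,0.003,0.04,0],[0.003,0.003,0.045,0],[0.003,0.003,0.05,0]]'
python3 -m crank '[[0,0,0.005,0],[0,0,0.008,0],[0,0,0.01,0]]'
```

```text
clock: 5.93
position: [0.4515, -0.0967, 0.1783]
ee_rot: [0.131, 0.991, 0.0, 0.0]
ft_force: [0.1, 1.3, 3.1]
grip_width: 0.139
grasp_force: 78.5
clock: 6.18
position: [0.4518, -0.0967, 0.1748]
ee_rot: [0.131, 0.991, 0.0, 0.001]
ft_force: [-1.6, 1.5, 12.6]
grip_width: 0.139
grasp_force: 79.3
```

```bash
H='' ; python3 -m crank '[[0,0,0,0],[0,0,0,0],[0,0,0,0],[0,0,0,0],[0,0,0,0]]' | grep -E 'pos|ft_'
python3 -m crank '[[0,0,0,0],[0,0,0,0],[0,0,0,0],[0,0,0,0],[0,0,0,0]]' | grep -E 'pos|ft_'
python3 -m crank '[[0,0,0,0],[0,0,0,0],[0,0,0,0],[0,0,0,0],[0,0,0,0]]' | grep -E 'pos|ft_'
python3 -m crank '[[0,0,0,0],[0,0,0,0],[0,0,0,0],[0,0,0,0],[0,0,0,0]]'
python3 -m crank '[[0,0,0,0],[0,0,0,0],[0,0,0,0],[0,0,0,0],[0,0,0,0]]'
python3 - <<'E'
from h import *
np.save("sA.npy",cam("scene")["color"]);np.save("tA.npy",cam("top")["color"])
E
```

```text
position: [0.4518, -0.0967, 0.175]
ft_force: [-1.3, 0.5, 8.7]
position: [0.4518, -0.0968, 0.175]
ft_force: [-1.6, 0.2, 9.8]
position: [0.4518, -0.0968, 0.175]
ft_force: [-2.0, 1.6, 8.8]
clock: 7.85
position: [0.4518, -0.0967, 0.175]
ee_rot: [0.131, 0.991, 0.0, 0.001]
ft_force: [-1.3, 1.5, 9.0]
grip_width: 0.147
grasp_force: 79.3
clock: 8.27
position: [0.4518, -0.0967, 0.175]
ee_rot: [0.131, 0.991, 0.0, 0.0]
ft_force: [-2.3, 0.3, 8.8]
grip_width: 0.143
grasp_force: 79.3
```

```bash
python3 -m crank '[[0,0,-0.04,0],[0,0,-0.09,0],[0,0,-0.14,0],[0,0,-0.18,0],[0,0,-0.2,0]]'
python3 -m crank '[[0.024,0.08,0,0],[0.024,0.17,0,0],[0.024,0.26,0,0],[0.024,0.35,0,0],[0.024,0.41,0,0]]'
python3 -m crank '[[0.0235,0.1,0,0],[0.0235,0.19,0,0],[0.0235,0.28,0,0],[0.0235,0.36,0,0],[0.0235,0.409,0,0]]'
python3 -m crank '[[0,0,0.04,0],[0,0,0.09,0],[0,0,0.13,0],[0,0,0.15,0],[0,0,0.15,0]]'
python3 -m crank '[[0,0,0,0],[0,0,0,0],[0,0,0,0]]'
python3 - <<'E'
from h import *
s=cam("scene");w=cam("wrist");print(readout.get_obs()["position"])
z=lambda i,x,y,w,h,k:cv2.resize(i[y:y+h,x:x+w,::-1],None,fx=k,fy=k,interpolation=cv2.INTER_CUBIC)
cv2.imwrite("pics/p5.png",np.hstack([z(s["color"],155,165,80,80,5),z(w["color"],215,135,80,80,5)]))
E
```

```text
clock: 8.78
position: [0.4519, -0.097, 0.2559]
ee_rot: [0.131, 0.991, 0.0, 0.001]
ft_force: [-0.3, 0.6, -0.9]
grip_width: 0.143
grasp_force: 78.4
clock: 9.2
position: [0.4846, 0.0677, 0.2534]
ee_rot: [0.13, 0.992, 0.0, -0.0]
ft_force: [0.6, 1.0, -0.5]
grip_width: 0.142
grasp_force: 78.4
clock: 9.62
position: [0.5177, 0.2284, 0.2529]
ee_rot: [0.129, 0.992, -0.0, -0.001]
ft_force: [-0.5, -0.6, -0.3]
grip_width: 0.142
grasp_force: 78.4
clock: 10.03
position: [0.517, 0.2239, 0.1918]
ee_rot: [0.131, 0.991, -0.001, -0.002]
ft_force: [0.3, -0.7, -0.9]
grip_width: 0.14
grasp_force: 78.4
clock: 10.28
position: [0.5186, 0.2247, 0.1954]
ee_rot: [0.131, 0.991, 0.001, 0.001]
ft_force: [0.6, 0.5, -0.3]
grip_width: 0.14
grasp_force: 78.4
[0.518476   0.22468482 0.19517906]
```

View pics/p5.png

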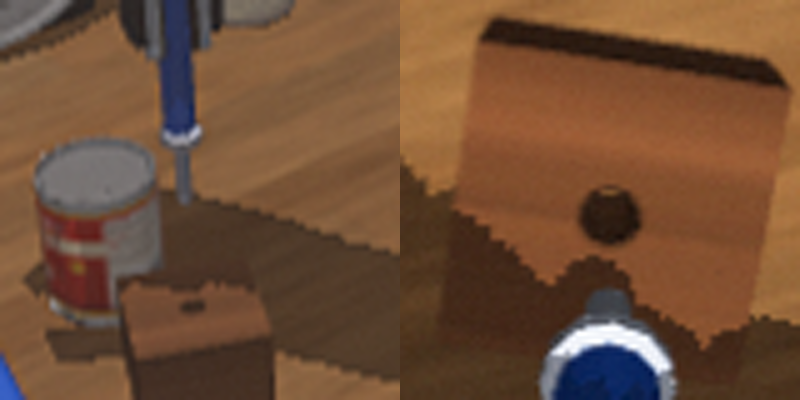

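Above the holder: tip at scene (191.4,205.2) and wrist (256.3,194). The hole is at scene (193.2,225.6) and wrist (256.6,177.8).

```bash
python3 - <<'E'
from h import *
s=cam("scene");w=cam("wrist");t=cam("top")
print(tri((s,(191.4,205.2)),(w,(256.3,194.3))));print(tri((s,(193.2,225.6)),(w,(256.6,177.8))));print(onz(w,(256.6,177.8),.045),onz(w,(256.3,194.3),.1))
h=onz(w,(256.6,177.8),.045);print(proj(w,h+[0,0,.055]),proj(s,h+[0,0,.055]))
E
```

```text
(array([0.51647832, 0.22657263, 0.09949362]), [0.00048405416799685323, 0.0004840541679969279])
(array([0.51658187, 0.22652221, 0.04352811]), [2.970195687399778e-05, 2.9701956873853186e-05])
[0.51622216 0.22658531 0.045     ] [0.51603334 0.22622578 0.1       ]
[[256.81313482 194.41049948]] [[191.67515659 205.07376528]]
```

```bash
python3 -m crank '[[0,0,0.05,0],[0,0,0.1,0],[0,0,0.13,0],[0,0,0.15,0],[0,0,0.16,0]]'
python3 -m crank '[[0,0,0.02,0],[0,0,0.04,0],[0,0,0.05,0],[0,0,0.052,0],[0,0,0.052,0]]'
```

```text
clock: 10.95
position: [0.5177, 0.2244, 0.1293]
ee_rot: [0.131, 0.991, -0.0, -0.001]
ft_force: [-0.7, -0.2, 0.3]
grip_width: 0.141
grasp_force: 78.4
clock: 11.37
position: [0.5181, 0.2245, 0.1094]
ee_rot: [0.131, 0.991, -0.0, -0.0]
ft_force: [0.1, -0.1, 0.1]
grip_width: 0.141
grasp_force: 78.4
```

```bash
python3 -m crank '[[0,0,0.004,0],[0,0,0.005,0],[0,0,0.005,0]]' | grep -E 'pos|ft_'
python3 -m crank '[[0,0,0,0],[0,0,0,0],[0,0,0,0],[0,0,0,0],[0,0,0,0]]' 1
python3 -m crank '[[0,0,-0.03,0],[0,0,-0.1,0],[0,0,-0.19,0],[0,0,-0.28,0],[0,0,-0.33,0]]'
python3 - <<'E'
from h import *
s=cam("scene");w=cam("wrist");cc=w["color"].astype(int)
b=s["color"].astype(int)[180:240,170:215];m=b[:,:,2]>b[:,:,0]+40
for y in range(0,60,4):
    x=np.where(m[y])[0];print(y+180,(x.mean()+170).round(1) if len(x) else '',end='; ')
print(proj(s,[[.5165,.2265,.143],[.5165,.2265,.083],[.5165,.2265,.051]]).round(1).tolist())
S=R.from_euler('z',18.4,degrees=True).as_matrix();x=S[:,0]
bo=np.array([.4485,-.0955,0])+.076*x;print(bo,rel([bo[0],bo[1],.2]))
E
```

```text
position: [0.5182, 0.2246, 0.1077]
ft_force: [-0.1, -0.9, -0.3]
clock: 12.03
position: [0.5181, 0.2246, 0.1076]
ee_rot: [0.131, 0.991, 0.0, 0.0]
ft_force: [-0.9, 0.6, -0.2]
grip_width: 0.846
grasp_force: 0.0
clock: 12.45
position: [0.5192, 0.2247, 0.2448]
ee_rot: [0.131, 0.991, 0.002, 0.002]
ft_force: [0.2, 0.5, 1.4]
grip_width: 1.001
grasp_force: 0.0
180 ; 184 ; 188 191.0; 192 191.0; 196 191.5; 200 191.5; 204 192.0; 208 192.0; 212 192.5; 216 193.0; 220 193.0; 224 193.0; 228 ; 232 ; 236 ; [[190.3, 188.2], [192.1, 211.4], [193.0, 223.0]]
[ 0.52061458 -0.07151067  0.        ] [-0.1941 -0.7164  0.109 ]
```

The stylus is back upright with its collar seated; the blue line matches the prediction in the scene view. Now to the bolt.

```bash
python3 -m crank '[[-0.02,-0.07,0,0],[-0.043,-0.16,0,0],[-0.068,-0.25,0,0],[-0.09,-0.33,0,0],[-0.1,-0.37,0,0]]' | grep pos
python3 -m crank '[[-0.02,-0.08,0,-0.112],[-0.043,-0.17,0,-0.224],[-0.068,-0.25,0,-0.336],[-0.09,-0.32,0,-0.448],[-0.094,-0.346,0,-0.557]]' | grep pos
python3 -m crank '[[0,0,0.05,0],[0,0,0.09,0],[0,0,0.109,0],[0,0,0.109,0]]'
python3 - <<'E'
from h import *
s=cam("scene");w=cam("wrist");t=cam("top");o=readout.get_obs();print(o["position"],R.from_quat(o["ee_rot"]).as_matrix().round(3).tolist(),o["joint_pos"])
S=R.from_euler('z',18.4,degrees=True).as_matrix();O=np.array([.4485,-.0955,0])+.05*S[:,0]
P=np.array([[26,0,97],[18,0,97],[34,0,97],[0,35,108],[0,-35,108],[49,35,108],[49,-35,108],[-50,0,100]])/1e3
im=w["color"][:,:,::-1].copy()
for q in proj(w,P@S.T+O):cv2.circle(im,tuple(int(v) for v in q.round()),2,(255,0,255),-1)
np.save("w6.npy",w["color"]);print(proj(w,P@S.T+O).round(1).tolist())
z=lambda i,x,y,w,h,k:cv2.resize(i[y:y+h,x:x+w],None,fx=k,fy=k,interpolation=cv2.INTER_NEAREST)
cv2.imwrite("pics/p6.png",np.hstack([z(im,150,80,200,200,3),z(s["color"][:,:,::-1],270,130,66,200,3)]))
E
```

```text
position: [0.5179, 0.0663, 0.2396]
position: [0.5179, -0.0772, 0.2396]
clock: 13.72
position: [0.5174, -0.072, 0.1942]
ee_rot: [-0.16, 0.987, 0.0, -0.002]
ft_force: [0.1, 0.5, -0.2]
grip_width: 1.0
grasp_force: 0.0
[ 0.51900793 -0.0720271   0.19670377] [[-0.949, -0.315, 0.001], [-0.315, 0.949, 0.0], [-0.001, -0.0, -1.0]] [-0.37450022  0.1451172   0.46678654  1.81974072 -0.0702509   1.19210421
  2.00559372]
[[254.5, 199.3], [254.4, 189.5], [254.5, 208.9], [301.9, 169.9], [206.8, 170.0], [299.1, 231.4], [209.8, 231.4], [254.3, 101.0]]
```

View pics/p6.png

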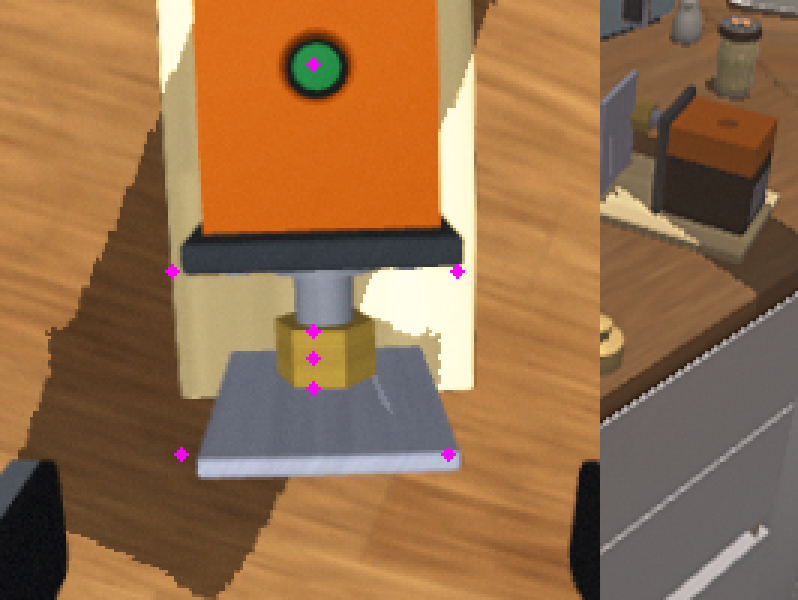

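The picture shows the hexagon turned, with a ridge off centre, so the driver runs. The head's centre is at wrist pixel about (258.5,197), and the plates look turned by about 1.5 degrees against the prediction. I'll fit the bracket pose to the plate corners.

```bash
python3 - <<'E'
from h import *
from scipy.optimize import least_squares
w=cam("wrist");o=readout.get_obs()
f=lambda x,y:(150+(x+.5)/3-.5,80+(y+.5)/3-.5)
P=np.array([[0,35,108],[0,-35,108],[55,35,108],[55,-35,108],[-50,0,88]])/1e3
px=np.array([f(462,266),f(182,272),f(460,468),f(198,478),f(317,66)])
def M(p):
    S=R.from_euler('z',p[2]).as_matrix();return lambda Q:Q@S.T+[p[0],p[1],0]
r=least_squares(lambda p:(proj(w,M(p)(P))-px).ravel(),[.496,-.08,.32]);p=r.x
b=M(p)(np.array([[.026,0,.085]]))[0];print(p,np.degrees(p[2]),r.fun.round(1),b)
print(onz(w,f(325.5,352),.09))
T=R.from_quat(o["ee_rot"]).as_matrix();print(o["position"],np.degrees(np.arctan2(-T[0,1],T[1,1])),rel([b[0],b[1],.083]))
E
```

```text
[ 0.4962761  -0.077796    0.35187486] 20.16094466603516 [ 0.8 -0.3 -0.4  0.6  0.2  0.5 -0.4 -0.3 -0.2 -0.4] [ 0.52068303 -0.06883488  0.085     ]
[ 0.52141087 -0.06847079  0.09      ]
[ 0.51911699 -0.07200774  0.19684052] 18.37969531638128 [-0.0059  0.0063  0.2846]
```

```bash
python3 -m crank '[[-0.006,0.006,0.07,-0.03],[-0.006,0.006,0.14,-0.03],[-0.006,0.006,0.2,-0.03],[-0.006,0.006,0.25,-0.03],[-0.006,0.006,0.287,-0.03]]'
python3 -m crank '[[0,0,0,0],[0,0,0,0],[0,0,0,0],[0,0,0,0],[0,0,0,0]]' -1 90
python3 -m crank '[[0,0,0,0],[0,0,0,0],[0,0,0,0],[0,0,0,0],[0,0,0,0]]'
```

```text
clock: 14.33
position: [0.5201, -0.0689, 0.0801]
ee_rot: [-0.175, 0.985, 0.0, -0.0]
ft_force: [-0.8, 0.2, 0.3]
grip_width: 1.0
grasp_force: 0.0
clock: 14.75
position: [0.5209, -0.0691, 0.0823]
ee_rot: [-0.175, 0.985, 0.0, 0.001]
ft_force: [-1.2, 2.1, 11.9]
grip_width: 0.3
grasp_force: 29.4
clock: 15.17
position: [0.521, -0.069, 0.0826]
ee_rot: [-0.175, 0.985, 0.0, 0.001]
ft_force: [-2.3, 1.6, 8.7]
grip_width: 0.273
grasp_force: 87.6
```

```bash
python3 - <<'E'
from h import *
o=readout.get_obs();print(o["grip_width"],o["torque"]);np.save("s7.npy",cam("scene")["color"]);np.save("w7.npy",cam("wrist")["color"])
E
for i in 1 2; do :; done
python3 -m crank '[[0,0,0,0],[0,0,0,0],[0,0,0,0],[0,0,0,0],[0,0,0,0]]' | grep -E 'pos|ft|gr'
python3 -m crank '[[0,0,0,0],[0,0,0,0],[0,0,0,0],[0,0,0,0],[0,0,0,0]]' | grep -E 'pos|ft|gr'
python3 -m crank '[[0,0,0,0],[0,0,0,0],[0,0,0,0],[0,0,0,0],[0,0,0,0]]'| grep -E 'pos|ft|gr'
python3 - <<'E'
from h import *
o=readout.get_obs();print(o["grip_width"],o["torque"],o["clock"])
a=np.load("w7.npy").astype(int);w=cam("wrist")["color"];print(abs(a-w).max(2)[150:330,180:330].max(),(abs(a-w).max(2)[150:330,180:330]>15).sum())
s=cam("scene")["color"]
z=lambda i,x,y,w,h,k:cv2.resize(i[y:y+h,x:x+w,::-1],None,fx=k,fy=k,interpolation=cv2.INTER_CUBIC)
cv2.imwrite("pics/p7.png",np.hstack([z(w,170,150,160,180,2),z(s,90,120,240,180,2)]))
E
```

```text
0.27291612087099704 [0.27481426 0.68805847 0.00672156]
position: [0.5209, -0.069, 0.0827]
ft_force: [-2.6, 0.4, 9.6]
grip_width: 0.271
grasp_force: 87.6
position: [0.521, -0.069, 0.0826]
ft_force: [-2.6, 0.6, 9.2]
grip_width: 0.275
grasp_force: 87.6
position: [0.521, -0.069, 0.0827]
ft_force: [-2.4, 1.4, 9.9]
grip_width: 0.277
grasp_force: 87.6
0.2773573557824857 [0.27429451 0.64061336 0.00277648] 16.5167
13 0
```

View pics/p7.png

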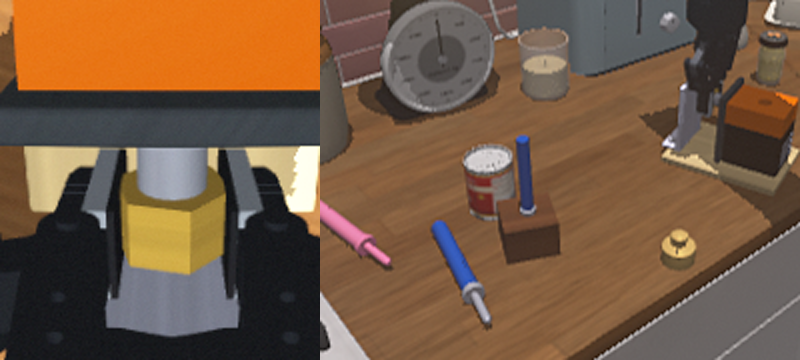

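The bolt head sits squarely between both pads and nothing changed in the view over 1.3 s, so it is held still. The stylus is upright in its holder, and the tin and weight are where they were.

```bash
python3 -c "
from workcell import manip;print(manip.hand_in())"
```

```text
the job is handed in; nothing more can be done
None
```

I handed the job in at about 16.6 s. The button was pressed for over two seconds and the driver started, the stylus is back in its holder, and the bolt head is gripped at about 88 N and not turning. The larger blue stylus and the pink one were standing at the start and were seen lying on the counter after my first move; I don't know whether the arm touched them.

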